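# Hang a pattern plate on the rail with an S-hook

## Robot

A 6-joint arm with a two-finger parallel gripper is mounted at the origin on a cart in front of the work surface, level with it; the furniture and walls round the work are solid. World frame = base frame: x ahead of the robot, y to its left, z up, the work surface at z = 0. Lengths are in m, angles in rad, forces in N, time in s.
With the tool pointing down it reaches from about 0.25 to 0.775 m from the base axis. Payload 4 kg.
Tool frame: the origin (TCP) lies between the finger pads; the fingertips stand 14 mm ahead of it and the grasp point (between the pads) lies 5 mm behind it (nose_length is the distance from the TCP to the fingertips, in m); z points along the fingers, y is the line along which they close (so a half turn about z gives the same grasp; the last joint's range is limited). The gripper opens to 94 mm and grips with 3 to 60 N. Pads are 16 mm wide; open, the fingers measure 119 mm over their backs; the gripper's body (75 mm by 177 mm) begins 78 mm behind the grasp point.
Start: joints at [1.112, 0.087, 1.371, -0, 1.684, -0.103], TCP at [0.192, 0.516, 0.181] pointing down, gripper open.
Joint ranges: [-3.1, 3.1], [-0.76, 2.03], [0.27, 2.55], [-1.08, 4.22], [0.17, 2.65], [-2.57, 2.57]. Speed limits (rad/s): [2.79, 2.79, 3.14, 3.14, 3.14, 3.14].

## Interface

Orientations are given as [roll, pitch, yaw] about the fixed x, y, z axes, in that order (R = Rz(yaw) Ry(pitch) Rx(roll)).
In Python, from bench import * gives the robot as it stands.
- The arm moves only by the tool move_arm, never from a script. Its argument "steps" is one flat list of numbers, 7 for each row, row after row: the turn, a rotation vector about the world's x, y, z in rad, then the shift along the world's x, y, z in m, then the opening, from 0 (shut) to 1 (fully open). A call has 1 to 12 rows; each row is the pose to reach, as a shift and turn from the pose commanded when the call began; what a row does not reach only later rows make up. A row lasts 1/10 s, in which the tool goes at most 50 mm and 8.59 degrees, less where a joint would pass 70% of its speed; a pose out of reach is approached as far as the arm can. A call with a gripper value outside its range is refused whole. The fingers move at their own pace and stop on an object; the grip force is fixed at half the most. Time passes only in rows, so rows that repeat a pose let the fingers close. It gives the time, the measured TCP pose, the force, the opening and the grip force at its end, in the units of the state.
- get_obs(): the state, without advancing time (a new reading comes with each control period).
- snapshot(name): name is "side" or "top" or "wrist"; returns (picture, depth): 384x512x3 uint8, red, green, blue; 384x512 float32, m along the optical axis (not along the pixel's ray), 0 where there is no reading.
- camera_model(name): a dict with "fx", "fy", "cx", "cy" (pixels), "rvec" (rotation vector, rad) and "tvec" (3), from world to camera coordinates, as OpenCV has them. Camera axes: x right, y down, z forward; pixel columns grow to the right and rows downward; lengths in m; the calibration is good to about 2 mm. The wrist camera is an equidistant fisheye: a pixel r from the principal point sees the ray r / f radians off the axis. A picture is of the moment at which its call begins: read the wrist's pose just before it. camera_model takes no time and is no camera call; for the wrist camera it gives the pose at the moment of the call.
- close_job(): hands the job in; it is judged then, once.
Trained networks look in the newest picture that a camera, given by its name, has taken for a name from the list of things; names that differ only in an ending like _2 or _b are one class to them, and where a whole thing is asked for, a point or a joint stands for the part that bears it (a point fixed in the world has none). Each returns a list of dicts, best first, with "score" (0 to 1); they miss things now and then, are a little off and sometimes report something else, mostly with a low value. They report only what shows in the picture. A call takes as long as a camera call. They do not tell look-alikes from the thing itself.
- silhouettes(camera, target): "pixels" (384x512 bool, what is visible of it) and "uv" ([column, row] in pixels, amid what is visible of it).
- spot_point(camera, target): "uv" ([column, row] in pixels: a listed point, or the origin of a listed thing).
The state is a dict: "time": time; "joint_positions": joint angles; "qvel": joint speeds; "joint_torque": joint torques, N m; "tool_pos": TCP position; "ee_rot": TCP orientation; "wrist_force": force on the tool from outside, world axes, zero at the start; "wrist_torque": the same for the moment, N m; "width": finger opening in m; "finger_force": force on a finger pad.
Only numpy, scipy, OpenCV 4.12 (cv2) and the standard library are available. Lean on these libraries where they do the work, as an engineer would, in place of code of your own. Each camera call takes 0.05 s, during which the arm holds its last target. There are 200 camera calls.

## Task

Take the S-hook off the display rail, pass its lower end through the hole of the widest of the three pattern plates standing in the slotted block, and lift that plate out on the hook. Then hang the hook with the plate back on the rail, between the two posts, and leave it hanging freely and still. The gripper may hold only the hook and must not touch any plate; leave the other two plates standing in the block and the tin and the tape measure on the counter where they are.

Things in the scene. Friction and masses are not known exactly. Their poses are not given: they have to be found in the camera images.
- s_hook: S-hook of 5 mm steel wire, 111 mm tall, 60 g, with a black grip sleeve (9 mm thick along y, 12 mm wide, 36 mm long) round its straight shank, which slants from x=-10, z=+38 to x=+10, z=-38 mm. Origin: centre of the sleeve and of mass. The S lies in its x-z plane, z up. At first it hangs on the bar, origin 45 mm below the bar's axis, y along the bar, lower free end on the robot's side
- hook_top (a point): inside of the hook's upper bend, where the bar bears (hook z=+50.5 mm). Bend centre at hook x=0, z=+42 mm, wire centreline radius 11 mm; its free end (wire centre x=+10, z=+46 mm) is on the far side (+x), so the hook comes off the bar by lifting 8 to 11 mm and drawing it towards the robot. A tool tilted about 40 degrees, wrist towards the robot, clears the bar
- hook_low (a point): inside of the hook's lower bend, where a hung plate bears (hook z=-50.5 mm). The bend is the upper one turned 180 degrees: centre at x=0, z=-42 mm, wire centre lowest at z=-53 mm, free end (wire centre) at x=-10, z=-46 mm, pointing up on the robot's side; so it enters a hole from behind, moving towards the robot
- rail: fixed steel display rail: a round bar of 10 mm diameter along y, axis 240 mm above the counter, on two 12 mm round posts at y=-140 and +140 mm with 60 mm round feet. Origin: on the counter midway under the bar; x across the bar, away from the robot.
- rail_mid (a point): middle of the bar's axis, 240 mm above the counter (axes as rail)
- block: fixed wooden block, 60 (x) x 280 (y) x 28 (z) mm, origin at the centre of its underside; a slot 6 mm wide and 16 mm deep runs along its y axis at x=0 and is divided into three places, centred at y=-90, 0 and +90 mm, in which the plates stand upright in random order
- wide_plate: loose aluminium pattern plate, the widest: 78 mm wide (y), 90 mm high (z), 4 mm thick (x), about 80 g; it stands in the block with its faces across the block's x. Origin: middle of its lower edge; it stands 12 mm above the counter. A round 18 mm hole is centred 73 mm above the lower edge, leaving 8 mm of metal above the hole.
- wide_plate_hole (a point): centre of the widest plate's hole (axis along the plate's x), half-way through its thickness
- medium_plate: plate like the widest but 58 mm wide: leave it standing in the block
- narrow_plate: plate like the widest but 40 mm wide: leave it standing in the block
- polish_tin: round shoe polish tin, 68 mm diameter, 22 mm high, loose; origin at the centre of its underside; not to be moved
- tape_measure: yellow tape measure, 58 x 69 x 29 mm, loose; origin at the centre of its underside; not to be moved
Not all that is in view belongs to the job. What is shaped like the medium_plate but blue or green is not meant.

How it is judged:
By the outcome, as a careful person would: the job done as asked, in the order asked, and still so for the second after the job is handed in, with the robot touching nothing.
It also fails if it takes over 72 s, if anything falls off the work surface, if the arm or the gripper's body presses on something with over 40 N, if the wrist force passes 120 N, or if a joint passes its speed limit or range.

## Working session

There is one attempt and no reset: what is moved stays moved. The work goes in short steps, Python scripts to look and compute and a tool call to move; the robot and the scene stay as the last step left them, time stands still between calls to the robot, and variables do not carry over. Pictures are saved under pics/ and viewed, at most 11 in all, crops included, and the job is handed in when it is done.

Besides the shell and the picture viewer there is one more tool, called as name(argument=value, ...) on one line, values as JSON. move_arm: Moves the arm, as the interface text tells. Its arguments: {"type":"object","properties":{"steps":{"type":"array"}},"required":["steps"]}

```bash
mkdir -p pics; cat > h.py <<'E'
from bench import *
import numpy as np, cv2
from scipy.spatial.transform import Rotation as R
def save(n,f):
    p,d=snapshot(n); cv2.imwrite('pics/'+f,p[:,:,::-1]); return p,d
def deproj(cam,uv,z):
    m=camera_model(cam); uv=np.atleast_2d(uv)
    c=np.c_[(uv[:,0]-m['cx'])/m['fx'],(uv[:,1]-m['cy'])/m['fy'],np.ones(len(uv))]*np.reshape(z,(-1,1))
    r=R.from_rotvec(np.ravel(m['rvec'])); return r.inv().apply(c-np.ravel(m['tvec']))
def cloud(cam,d,mask):
    v,u=np.nonzero(mask&(d>0)); return deproj(cam,np.c_[u,v],d[v,u])
E
python3 - <<'E'
from h import *
np.set_printoptions(precision=4,suppress=True)
print(get_obs())
for n in('side','top'):
    p,d=save(n,n+'0.png'); print(n,camera_model(n))
    for t in('s_hook','rail','block','wide_plate','medium_plate','narrow_plate','polish_tin','tape_measure'):
        for s in silhouettes(n,t)[:4]:
            c=cloud(n,d,s['pixels'])
            print(t,round(s['score'],2),np.round(s['uv']),s['pixels'].sum(),np.percentile(c,[3,50,97],axis=0).round(3).tolist() if len(c) else None)
E
```

```text
{'time': 0.0, 'joint_positions': array([ 1.1119,  0.0879,  1.3722, -0.    ,  1.6836, -0.1031]), 'qvel': array([ 0.0005, -0.0009, -0.0008,  0.0004, -0.0003, -0.0008]), 'joint_torque': array([ -0.0017, -34.0182, -30.243 ,   0.0717,   0.033 ,  -0.0002]), 'tool_pos': array([0.1913, 0.515 , 0.1798]), 'ee_rot': array([-3.1394, -0.0002,  2.7858]), 'wrist_force': array([ 0.1068,  0.4873, -0.2956]), 'wrist_torque': array([ 0.0052, -0.0335,  0.0409]), 'finger_force': 0.0, 'width': 0.09440077661671151}
side {'fx': 426.69174221412186, 'fy': 426.69174221412186, 'cx': 252.73132092463743, 'cy': 194.26276384289673, 'rvec': array([ 1.1037,  2.3082, -1.0631]), 'tvec': array([ 0.2764, -0.1783,  1.6485])}
s_hook 0.58 [397. 268.] 1379 [[0.507, 0.211, 0.004], [0.539, 0.448, 0.11], [0.591, 0.523, 0.246]]
s_hook 0.49 [356. 235.] 67 [[0.539, 0.386, 0.159], [0.548, 0.39, 0.204], [0.557, 0.393, 0.248]]
block 0.95 [216. 210.] 980 [[0.5, -0.22, 0.002], [0.541, -0.079, 0.026], [0.554, 0.018, 0.031]]
block 0.27 [205. 189.] 353 [[0.449, -0.187, 0.0], [0.524, -0.123, 0.065], [0.527, -0.084, 0.102]]
wide_plate 0.84 [
[... 1432 characters left out ...]
220.] 68 [[0.482, 0.078, 0.012], [0.492, 0.104, 0.08], [0.504, 0.123, 0.092]]
medium_plate 0.47 [296. 202.] 120 [[0.521, -0.057, 0.026], [0.522, -0.032, 0.079], [0.535, -0.005, 0.104]]
medium_plate 0.39 [123. 187.] 42 [[0.534, 0.382, -0.001], [0.542, 0.384, 0.207], [0.572, 0.443, 0.249]]
narrow_plate 0.58 [370. 203.] 81 [[0.52, -0.231, 0.026], [0.521, -0.211, 0.065], [0.533, -0.194, 0.103]]
narrow_plate 0.47 [124. 190.] 53 [[0.534, 0.382, -0.002], [0.541, 0.384, 0.211], [0.573, 0.469, 0.249]]
polish_tin 0.65 [249. 258.] 529 [[0.35, 0.072, -0.0], [0.379, 0.101, 0.021], [0.411, 0.131, 0.025]]
tape_measure 0.72 [250. 147.] 435 [[0.652, 0.078, 0.003], [0.68, 0.106, 0.027], [0.709, 0.137, 0.031]]
```

```bash
python3 - <<'E'
import cv2,numpy as np
a=cv2.imread('pics/side0.png');b=cv2.imread('pics/top0.png')
cv2.imwrite('pics/a.png',np.vstack([cv2.resize(a[130:330,150:470],(800,500),interpolation=2)]))
cv2.imwrite('pics/b.png',cv2.resize(b,(768,576)))
E
```

```text
(no output)
```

View pics/a.png

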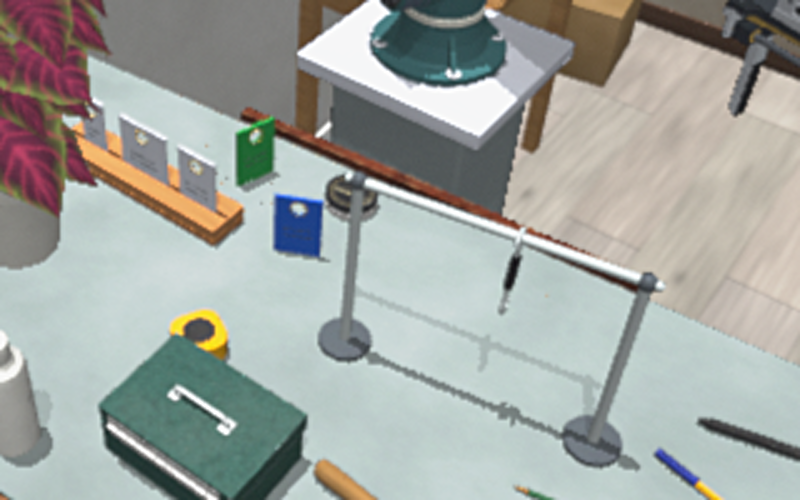

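View pics/b.png

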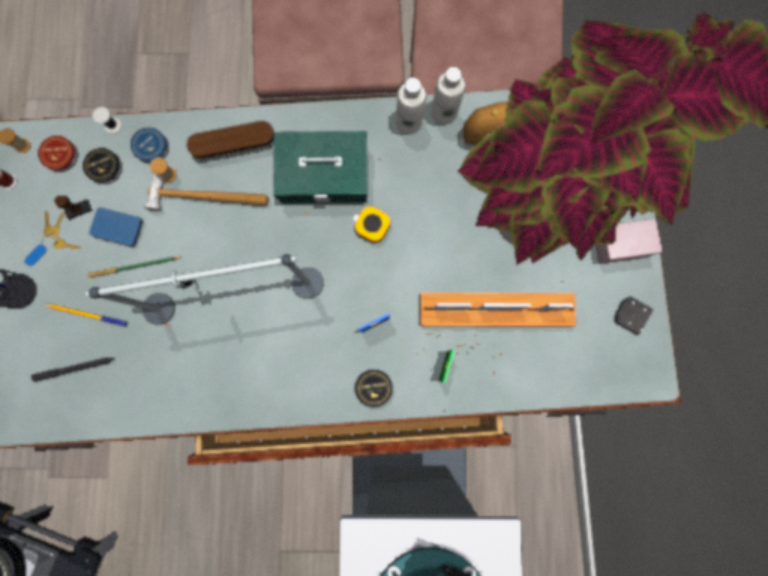

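Side view: rail with hook (at about 355,235 px full-frame), block with three plates, and blue and green decoys. Top view: wide plate in the block's middle place, rail slightly yawed. Next I'll measure these accurately.

```bash
cat >> h.py <<'E'
def line(c):
    m=c.mean(0); v=np.linalg.svd(c-m,full_matrices=False)[2][0]; return m,v*np.sign(v[1])
E
python3 - <<'E'
from h import *
np.set_printoptions(precision=4,suppress=True)
for n in('top','side'):
    p,d=snapshot(n)
    u=np.ones(d.shape,bool); c=cloud(n,d,u)
    b=c[(c[:,0]>.45)&(c[:,0]<.65)&(c[:,1]>.2)&(c[:,1]<.56)&(c[:,2]>.232)&(c[:,2]<.26)]
    for _ in range(3):
        m,v=line(b); r=np.linalg.norm(np.cross(b-m,v),axis=1); b=b[r<.008]
    print(n,'bar',m,v,'yaw',np.degrees(np.arctan2(-v[0],v[1])),'ends',b[np.argmin(b[:,1])],b[np.argmax(b[:,1])],len(b))
    # things just under/around bar: hook
    k=c[(np.abs((c-m)@np.array([v[1],-v[0],0]))<.03)&(c[:,2]>.12)&(c[:,2]<.225)&(c[:,1]>.25)&(c[:,1]<.5)]
    print('hook',len(k),np.percentile(k,[2,50,98],axis=0) if len(k) else '', ((k-m)@v).mean() if len(k) else'')
    q=c[(abs(c[:,0]-.523)<.03)&(c[:,1]>-.28)&(c[:,1]<.03)&(c[:,2]>.085)&(c[:,2]<.112)]
    m2,v2=line(q); print('plates',m2,v2,len(q)); 
    for a,bb in((-.26,-.18),(-.18,-.065),(-.065,.02)):
        s=q[(q[:,1]>a)&(q[:,1]<bb)]
        if len(s): print(len(s),s.min(0),s.mean(0),s.max(0))
    for t in('s_hook','hook_top','hook_low','rail_mid','wide_plate_hole','wide_plate'):
        for s in spot_point(n,t)[:2]:
            uv=np.array(s['uv']); i=np.round(uv).astype(int)[::-1]; w=d[i[0]-1:i[0]+2,i[1]-1:i[1]+2]
            print(t,round(s['score'],2),uv.round(1),deproj(n,uv,[np.median(w)]))
E
```

```text
top bar [0.5473 0.3645 0.2438] [-0.1775  0.9841  0.002 ] yaw 10.22378723642776 ends [0.5738 0.2127 0.2439] [0.5181 0.5158 0.2396] 684
hook 144 [[0.5183 0.3819 0.1289]
 [0.5262 0.4963 0.1809]
 [0.5539 0.4999 0.2219]] 0.0882987673334778
plates [ 0.5227 -0.1141  0.0978] [0.0039 0.9998 0.0182] 177
35 [ 0.5208 -0.2328  0.0862] [ 0.5221 -0.2117  0.096 ] [ 0.5243 -0.1931  0.1033]
89 [ 0.5204 -0.1617  0.0855] [ 0.5229 -0.1238  0.0975] [ 0.5254 -0.0844  0.1053]
53 [ 0.5203 -0.0606  0.0855] [ 0.5229 -0.0335  0.0994] [ 0.525  -0.0047  0.1053]
s_hook 0.66 [124.6 189.2] [[0.5413 0.3834 0.2006]]
hook_top 0.64 [119.5 182.6] [[0.5497 0.3805 0.2433]]
hook_low 0.66 [132.4 192.2] [[0.542  0.3837 0.1435]]
hook_low 0.35 [125.2 189.4] [[0.5408 0.382  0.2006]]
rail_mid 0.71 [125.8 182.5] [[0.5501 0.367  0.2427]]
rail_mid 0.2 [328.  207.4] [[ 0.5181 -0.1123  0.0274]]
wide_plate_hole 0.51 [335.2 205.4] [[ 0.5202 -0.1248  0.0614]]
wide_plate 0.68 [333.3 205.1] [[ 0.5213 -0.1204  0.0585]]
wide_plate 0.42 [247.2 149.6] [[0.6778 0.1084 0.0282]]
side bar [0.5484 0.3757 0.2426] [-0.177   0.9842  0.0006] yaw 10.194
[... 160 characters left out ...]
1859251005
plates [ 0.5238 -0.0925  0.0957] [0.0006 1.     0.0031] 173
16 [ 0.5198 -0.2213  0.0856] [ 0.5235 -0.2016  0.0949] [ 0.5277 -0.1915  0.1026]
87 [ 0.5192 -0.1615  0.0852] [ 0.5239 -0.1223  0.0958] [ 0.5273 -0.0836  0.1044]
70 [ 0.518  -0.0645  0.0852] [ 0.5237 -0.0306  0.0957] [ 0.5272 -0.0015  0.1053]
s_hook 0.66 [354.  243.2] [[0.55   0.393  0.1868]]
hook_top 0.41 [356.4 221. ] [[ 0.2576  0.2816 -0.0265]]
hook_top 0.27 [346.7 218.9] [[0.5455 0.3612 0.2439]]
hook_low 0.41 [349.7 255.2] [[0.5493 0.3891 0.1409]]
rail_mid 0.57 [350.3 221.6] [[0.548  0.3721 0.2437]]
wide_plate_hole 0.71 [208.3 185.7] [[ 0.5206 -0.1166  0.0817]]
wide_plate 0.92 [205.5 201.8] [[ 0.54   -0.1149  0.0285]]
```

```bash
cat >> h.py <<'E'
def tool(yaw,tilt):
    y=np.array([-np.sin(yaw),np.cos(yaw),0]); z=np.array([np.sin(tilt)*np.cos(yaw),np.sin(tilt)*np.sin(yaw),-np.cos(tilt)])
    return np.c_[np.cross(y,z),y,z]
def delta(p1,R1,p0=None,R0=None):
    o=get_obs()
    if p0 is None: p0=o['tool_pos']
    if R0 is None: R0=R.from_euler('xyz',o['ee_rot']).as_matrix()
    return np.r_[R.from_matrix(R1@R0.T).as_rotvec(), p1-p0].round(4)
E
python3 - <<'E'
from h import *
T=tool(np.radians(10.2),np.radians(42)); g=np.array([.545,.387,.195]); p=g+T[:,2]*(-.105)
print(p, R.from_matrix(T).as_euler('xyz'), delta(p,T,np.array([.192,.516,.181]),R.from_euler('xyz',[np.pi,0,2.786]).as_matrix()), delta(p,-T@np.diag([1,1,-1]),np.array([.192,.516,.181]),R.from_euler('xyz',[np.pi,0,2.786]).as_matrix()))
E
```

```text
[0.47585168 0.37455825 0.27303021] [-3.14159265  0.73303829 -2.96356907] [-0.0657 -0.7386  0.5093  0.2839 -0.1414  0.092 ] [ 0.9738 -0.0867 -2.4568  0.2839 -0.1414  0.092 ]
```

move_arm(steps=[0, 0, 0, 0, 0, 0.04, 0.6, -0.008, -0.092, 0.064, 0.03, -0.015, 0.06, 0.6, -0.016, -0.185, 0.127, 0.06, -0.03, 0.08, 0.6, -0.025, -0.277, 0.191, 0.09, -0.045, 0.092, 0.6, -0.033, -0.369, 0.255, 0.13, -0.062, 0.092, 0.6, -0.041, -0.462, 0.318, 0.17, -0.08, 0.092, 0.6, -0.049, -0.554, 0.382, 0.21, -0.1, 0.092, 0.6, -0.057, -0.646, 0.446, 0.25, -0.12, 0.092, 0.6, -0.0657, -0.7386, 0.5093, 0.2839, -0.1414, 0.092, 0.6, -0.0657, -0.7386, 0.5093, 0.2839, -0.1414, 0.092, 0.6, -0.0657, -0.7386, 0.5093, 0.2839, -0.1414, 0.092, 0.6])

```text
time: 2.7
tool_pos: [0.4754, 0.3732, 0.2725]
ee_rot: [3.141, 0.732, -2.966]
wrist_force: [0.6, 0.2, 0.3]
width: 0.0565
finger_force: 0.0
```

```bash
python3 - <<'E'
from h import *
np.set_printoptions(precision=4,suppress=True)
o=get_obs(); print(o['time'],o['tool_pos'],o['ee_rot'],o['joint_positions'],o['width'],o['wrist_force'])
m=camera_model('wrist'); print(m)
p,d=save('wrist','w0.png')
for t in('s_hook','hook_top','hook_low'):
    for s in spot_point('wrist',t)[:2]:
        uv=np.round(s['uv']).astype(int); print(t,s['score'],s['uv'],d[uv[1]-1:uv[1]+2,uv[0]-1:uv[0]+2])
E
```

```text
2.7 [0.4754 0.3732 0.2725] [ 3.1406  0.732  -2.9662] [ 0.822  -0.2518  1.6942 -0.4625  1.1215 -0.846 ] 0.05653487889187583 [0.554  0.2048 0.2705]
{'fx': 297.3186396354542, 'fy': 297.3186396354542, 'cx': 249.57904699669464, 'cy': 187.72899881094204, 'rvec': array([-1.5113, -1.8043, -0.9456]), 'tvec': array([-0.2845, -0.5095, -0.0711])}
s_hook 0.62 [251.4, 181.6] [[0.3024 0.3033 0.3032]
 [0.3031 0.3032 0.3027]
 [0.3024 0.3008 0.3013]]
hook_top 0.82 [249.6, 225.4] [[2.7134 0.2801 0.2806]
 [2.7102 0.283  0.2797]
 [2.7433 0.2829 0.2809]]
hook_low 0.87 [253.3, 145.1] [[0.3306 0.3292 0.5505]
 [0.3426 0.3423 0.5526]
 [0.3423 0.3441 0.553 ]]
```

View pics/w0.png

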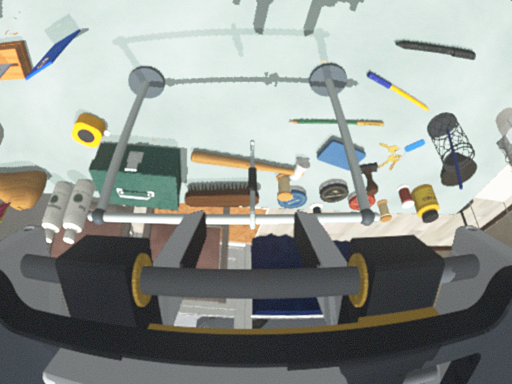

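The wrist view shows the hook (sleeve at 252,182) centred between the fingers, bar along row 217. I'll turn that into positions.

```bash
cat >> h.py <<'E'
def wcloud(d,mask,m):
    v,u=np.nonzero(mask&(d>0)&(d<.6)); x=(u-m['cx'])/m['fx']; y=(v-m['cy'])/m['fy']
    r=np.hypot(x,y)+1e-9; k=np.tan(r)/r; z=d[v,u]
    return R.from_rotvec(np.ravel(m['rvec'])).inv().apply(np.c_[x*k*z,y*k*z,z]-np.ravel(m['tvec']))
E
python3 - <<'E'
from h import *
np.set_printoptions(precision=4,suppress=True)
m=camera_model('wrist'); p,d=snapshot('wrist')
M=np.zeros(d.shape,bool); M[60:240,60:400]=1
c=wcloud(d,M,m)
b=c[(c[:,2]>.225)&(c[:,2]<.26)&(c[:,1]>.24)&(c[:,1]<.49)&(abs(c[:,0]-.545)<.06)]
for _ in range(4):
    mm,v=line(b); b=b[np.linalg.norm(np.cross(b-mm,v),axis=1)<.007]
print('bar',mm,v,len(b),np.degrees(np.arctan2(-v[0],v[1])), 'x at .385',mm+v*(.385-mm[1])/v[1])
k=c[(c[:,2]>.13)&(c[:,2]<.222)&(abs(c[:,1]-.385)<.03)&(abs(c[:,0]-.545)<.04)]
e=np.array([.984,.177,0])
for z in np.arange(.13,.222,.01):
    s=k[(k[:,2]>=z)&(k[:,2]<z+.01)]
    if len(s): print(round(z,3),len(s),np.median(s,axis=0),'y range',s[:,1].min(),s[:,1].max(),'rx,ry',np.median((s-mm)@e),np.median((s-mm)@v))
S=silhouettes('wrist','s_hook')
for s in S[:2]: 
    q=wcloud(d,s['pixels'],m); print(s['score'],s['uv'],s['pixels'].sum(),np.median(q,axis=0))
E
```

```text
bar [0.5438 0.3615 0.2407] [-0.1805  0.9836 -0.0016] 2084 10.40076475220897 x at .385 [0.5395 0.385  0.2407]
0.14 59 [0.5456 0.3882 0.1458] y range 0.38463315809618276 0.3918243201623409 rx,ry 0.006763364202642215 0.026224574069375846
0.15 22 [0.5502 0.3892 0.1537] y range 0.3859594405570913 0.3916323422002952 rx,ry 0.011423238880449795 0.026749134551568642
0.16 22 [0.5479 0.3892 0.165 ] y range 0.3874618227874035 0.3912603841466255 rx,ry 0.009054387681294775 0.02669105397890556
0.17 23 [0.5409 0.3883 0.1777] y range 0.3841514989739671 0.3919220840886416 rx,ry 0.001565580339425876 0.026133302066691032
0.18 45 [0.5388 0.388  0.1855] y range 0.3838225313601344 0.39153453047997766 rx,ry -0.00046621914295761637 0.027178579959917216
0.19 52 [0.5359 0.3868 0.1954] y range 0.3833160431037711 0.39094730559204155 rx,ry -0.0033431383441412084 0.0261214255317075
0.2 75 [0.5341 0.3861 0.2067] y range 0.3823085712367884 0.3910790370339965 rx,ry -0.005331398881468461 0.026108755110659125
0.21 51 [0.535  0.3863 0.213 ] y range 0.3838982360107751 0.3917776058596843 rx,ry -0.004034441387308312 0.026093211422891255
0.22 6 [0.533  0.3855 0.2214] y range 0.38432969070533374 0.38779425565004794 rx,ry -0.006406088325452798 0.025590657106757474
0.83 [248.8, 185.7] 433 [0.5347 0.3869 0.2098]
```

move_arm(steps=[0, 0, 0, 0.014, 0.004, -0.016, 0.6, 0, 0, 0, 0.028, 0.0065, -0.032, 0.6, 0, 0, 0, 0.042, 0.009, -0.048, 0.6, 0, 0, 0, 0.056, 0.012, -0.065, 0.6, 0, 0, 0, 0.066, 0.014, -0.0765, 0.6, 0, 0, 0, 0.0705, 0.0148, -0.082, 0.6, 0, 0, 0, 0.0705, 0.0148, -0.082, 0.6])

```text
time: 3.7
tool_pos: [0.546, 0.389, 0.1898]
ee_rot: [-3.141, 0.731, -2.963]
wrist_force: [0.2, 0.4, -0.4]
width: 0.0567
finger_force: 0.0
```

```bash
python3 - <<'E'
from h import *
np.set_printoptions(precision=4,suppress=True)
o=get_obs(); print(o['time'],o['tool_pos'],o['ee_rot'],o['width'],o['wrist_force'],o['finger_force'])
m=camera_model('wrist'); p,d=save('wrist','w1.png')
for n in('s_hook',):
    for s in silhouettes('wrist',n)[:2]:
        q=wcloud(d,s['pixels'],m); print(s['score'],s['uv'],s['pixels'].sum(),np.percentile(q,[5,50,95],axis=0))
p2,_=snapshot('side')
cv2.imwrite('pics/v1.png',np.vstack([cv2.resize(p[40:340,100:400],(560,560))[:, :, ::-1]]))
cv2.imwrite('pics/v1.png',np.hstack([cv2.resize(p[90:290,150:350],(400,400))[:,:,::-1],cv2.resize(p2[180:300,300:420],(400,400))[:,:,::-1]]))
E
```

```text
3.7 [0.546  0.389  0.1898] [-3.1407  0.7314 -2.9631] 0.05668075221271122 [ 0.1842  0.4241 -0.3649] 0.0
0.24 [340.4, 89.0] 7086 [[0.5047 0.2193 0.0056]
 [0.5389 0.481  0.0702]
 [0.5779 0.5131 0.2049]]
```

View pics/v1.png

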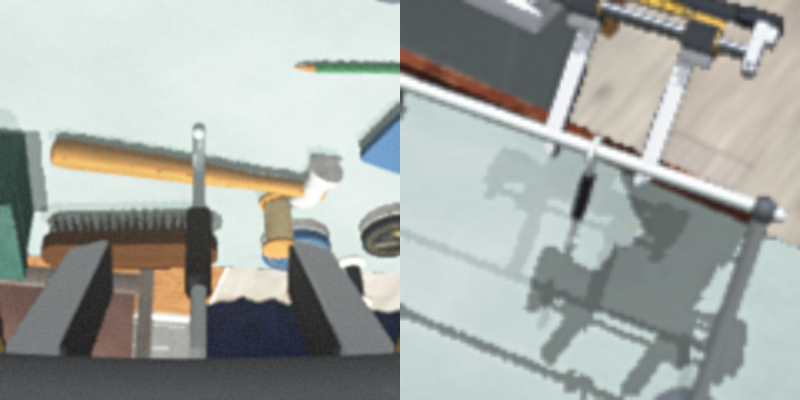

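Wrist view: sleeve (198,245 in the crop) is between the fingers, but in the side view the fingertips seem to end near the bar, above the sleeve (583,195). I'll check that with depth.

```bash
python3 - <<'E'
from h import *
np.set_printoptions(precision=4,suppress=True)
o=get_obs(); p0=o['tool_pos']; T=R.from_euler('xyz',o['ee_rot']).as_matrix()
m=camera_model('side'); p,d=snapshot('side')
def pr(x): return cv2.projectPoints(np.atleast_2d(x),m['rvec'],m['tvec'],np.array([[m['fx'],0,m['cx']],[0,m['fy'],m['cy']],[0,0,1]]),None)[0].reshape(-1,2)
print('tips',pr([p0+T@[0,.033,.014],p0+T@[0,-.033,.014]]),'hook',pr(p0-.005*T[:,2]))
M=np.zeros(d.shape,bool); M[180:300,300:420]=1
c=(cloud('side',d,M)-p0)@T
k=c[(abs(c[:,0])<.02)&(abs(c[:,1])<.07)&(c[:,2]>-.06)&(c[:,2]<.05)]
for z in np.arange(-.06,.05,.01):
    s=k[(k[:,2]>=z)&(k[:,2]<z+.01)]; print(round(z,2),len(s), np.histogram(s[:,1],[-.07,-.03,-.02,0,.02,.03,.07])[0],np.median(s,axis=0) if len(s) else '')
m=camera_model('wrist'); p,d=snapshot('wrist')
M=np.zeros(d.shape,bool); M[150:290,100:400]=1
c=(wcloud(d,M,m)-p0)@T
for a,b in((.025,.06),(-.01,.01),(-.06,-.025)):
    k=c[(c[:,1]>a)&(c[:,1]<b)&(abs(c[:,0])<.03)&(c[:,2]<.05)]; print(len(k),np.percentile(k,[1,50,99],axis=0))
E
```

```text
tips [[365.4313 250.4817]
 [338.6857 240.5987]] hook [[354.5492 237.9446]]
-0.06 50 [17  9  0  0  3 21] [-0.0097 -0.0275 -0.0548]
-0.05 43 [15  6  0  0  1 21] [-0.0094  0.0292 -0.0461]
-0.04 9 [2 1 0 1 1 4] [-0.0094  0.0297 -0.0307]
-0.03 28 [4 6 4 5 2 7] [-0.0094 -0.0003 -0.0266]
-0.02 18 [0 0 9 9 0 0] [-0.0104  0.0001 -0.015 ]
-0.01 18 [ 0  0  8 10  0  0] [-0.0056  0.0006 -0.0043]
0.0 18 [0 0 9 9 0 0] [-0.0002 -0.0001  0.0057]
0.01 11 [0 0 7 4 0 0] [ 0.0053 -0.0004  0.014 ]
0.02 9 [0 0 5 4 0 0] [ 0.0141 -0.0001  0.0251]
0.03 5 [0 0 2 3 0 0] [0.0182 0.0002 0.0331]
0.04 0 [0 0 0 0 0 0] 
2971 [[-0.0233  0.0254 -0.1453]
 [ 0.0098  0.0302 -0.0844]
 [ 0.0299  0.0403 -0.0267]]
2741 [[-0.0234 -0.0097 -0.1392]
 [ 0.0262 -0.0005 -0.1352]
 [ 0.0289  0.0097  0.0358]]
2906 [[-0.0232 -0.0396 -0.1452]
 [ 0.0098 -0.0294 -0.0836]
 [ 0.0298 -0.0253 -0.0263]]
```

```bash
python3 - <<'E'
from h import *
import bench
np.set_printoptions(precision=4,suppress=True)
print([n for n in dir(bench) if not n.startswith('_')], getattr(bench,'nose_length',None))
o=get_obs(); p0=o['tool_pos']; T=R.from_euler('xyz',o['ee_rot']).as_matrix()
for n in('side','top'):
    p,d=snapshot(n); c=(cloud(n,d,np.ones(d.shape,bool))-p0)@T
    k=c[(abs(c[:,0])<.05)&(abs(c[:,1])<.1)&(c[:,2]<-.02)&(c[:,2]>-.2)]
    for z in np.arange(-.2,-.02,.015):
        s=k[(k[:,2]>=z)&(k[:,2]<z+.015)]; print(n,round(z,3),len(s),np.percentile(s[:,:2],[2,98],axis=0).ravel() if len(s) else '')
E
```

```text
['IKError', 'camera_model', 'close_job', 'get_obs', 'nose_length', 'silhouettes', 'snapshot', 'spot_point'] 0.014
side -0.2 164 [-0.0233 -0.0384  0.0141  0.0172]
side -0.185 169 [-0.0242 -0.0386  0.0149  0.0175]
side -0.17 385 [-0.0367 -0.0804  0.0153  0.0861]
side -0.155 408 [-0.0372 -0.0822  0.0231  0.0862]
side -0.14 432 [-0.0368 -0.0766  0.0237  0.081 ]
side -0.125 159 [-0.035  -0.0767  0.0204  0.0801]
side -0.11 73 [-0.0131 -0.0392  0.0043  0.0412]
side -0.095 76 [-0.013  -0.0391  0.0045  0.0413]
side -0.08 76 [-0.0138 -0.0386  0.0049  0.0411]
side -0.065 77 [-0.0135 -0.0389  0.0045  0.041 ]
side -0.05 322 [-0.0386 -0.0934 -0.0065  0.095 ]
side -0.035 154 [-0.0382 -0.0928 -0.0026  0.0947]
side -0.02 0 
top -0.2 69 [-0.0291 -0.0419  0.0184 -0.0108]
top -0.185 201 [-0.0241 -0.0414  0.0159  0.0148]
top -0.17 1424 [-0.035  -0.0885  0.029   0.0855]
top -0.155 392 [-0.0358 -0.0885  0.0132  0.0817]
top -0.14 391 [-0.0358 -0.0803  0.0202  0.076 ]
top -0.125 61 [-0.0342 -0.0813  0.0249  0.0743]
top -0.11 28 [-0.0121  0.0286  0.0076  0.0393]
top -0.095 60 [-0.0122 -0.0414  0.0008  0.0391]
top -0.08 81 [-0.0118 -0.0419  0.0065  0.0385]
top -0.065 77 [-0.012  -0.0413  0.0058  0.0381]
top -0.05 498 [-0.036  -0.0953  0.0011  0.0948]
top -0.035 67 [-0.0395 -0.0648  0.0052  0.0675]
top -0.02 0
```

The depth from both cameras agrees. The gripper really ends about 40 mm short of the stated TCP, so the grasp point is 45 mm behind the reported TCP. I'll advance 40 mm along the tool before closing.

move_arm(steps=[0, 0, 0, 0.009, 0.0015, -0.01, 0.6, 0, 0, 0, 0.0175, 0.003, -0.02, 0.6, 0, 0, 0, 0.026, 0.0045, -0.0295, 0.6, 0, 0, 0, 0.026, 0.0045, -0.0295, 0.6])

```text
time: 4.45
tool_pos: [0.5721, 0.3923, 0.1574]
ee_rot: [-3.138, 0.728, -2.963]
wrist_force: [-0.2, -0.5, -0.4]
width: 0.0566
finger_force: 0.0
```

```bash
cat >> h.py <<'E'
def near(n='side',box=None):
    o=get_obs(); p0=o['tool_pos']; T=R.from_euler('xyz',o['ee_rot']).as_matrix()
    p,d=snapshot(n); return p,(cloud(n,d,np.ones(d.shape,bool))-p0)@T
E
python3 - <<'E'
from h import *
np.set_printoptions(precision=4,suppress=True)
p,c=near(); o=get_obs(); print(o['wrist_force'],o['tool_pos'])
f=c[(abs(abs(c[:,1])-.033)<.012)&(abs(c[:,0])<.02)&(c[:,2]>-.08)&(c[:,2]<0)]; print('tip',np.percentile(f,[2,98],axis=0),len(f))
k=c[(abs(c[:,1])<.012)&(abs(c[:,0])<.06)&(c[:,2]>-.12)&(c[:,2]<.05)]
for x in np.arange(-.06,.06,.01):
    s=k[(k[:,0]>=x)&(k[:,0]<x+.01)]; print(round(x,2),len(s),np.median(s,axis=0) if len(s) else '')
cv2.imwrite('pics/v2.png',cv2.resize(p[180:300,300:420],(500,500))[:,:,::-1])
E
```

```text
[-0.3679  0.774  -0.3331] [0.572  0.3926 0.1588]
tip [[-0.0132 -0.0392 -0.0744]
 [ 0.0053  0.041  -0.0257]] 248
-0.06 0 
-0.05 18 [-0.0428  0.0009 -0.0807]
-0.04 38 [-0.0365  0.0026 -0.0814]
-0.03 1 [-0.0252  0.0023 -0.0859]
-0.02 32 [-0.0138  0.0018 -0.0593]
-0.01 31 [-0.006   0.0025 -0.0423]
0.0 16 [ 0.0031  0.001  -0.0303]
0.01 12 [ 0.0135  0.0018 -0.0123]
0.02 3 [ 0.0252  0.0028 -0.0048]
0.03 6 [ 0.0338  0.0031 -0.0156]
0.04 0 
0.05 0
```

View pics/v2.png

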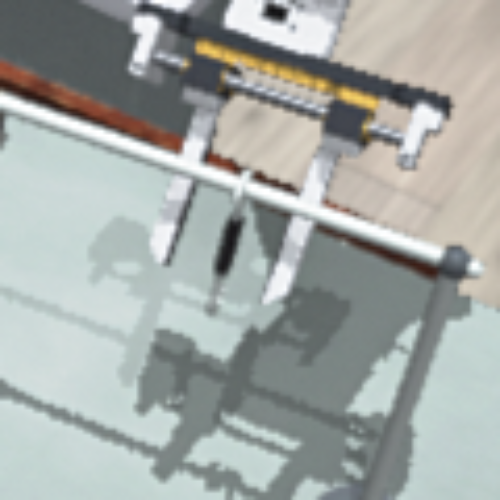

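The fingers now straddle the sleeve (228,245 in the crop), with the tips just past it. I'll close.

move_arm(steps=[0, 0, 0, -0.0003, 0.002, 0, 0.3, 0, 0, 0, -0.0003, 0.002, 0, 0.15, 0, 0, 0, -0.0003, 0.002, 0, 0, 0, 0, 0, -0.0003, 0.002, 0, 0, 0, 0, 0, -0.0003, 0.002, 0, 0, 0, 0, 0, -0.0003, 0.002, 0, 0])

```text
time: 5.1
tool_pos: [0.5717, 0.3955, 0.1617]
ee_rot: [3.141, 0.733, -2.964]
wrist_force: [0.7, 0.4, 0.2]
width: 0.0117
finger_force: 0.0
```

move_arm(steps=[0, 0, 0, 0, 0, 0, 0, 0, 0, 0, 0, 0, 0, 0, 0, 0, 0, 0, 0, 0, 0])

```text
time: 5.4
tool_pos: [0.5717, 0.3954, 0.1616]
ee_rot: [3.141, 0.733, -2.964]
wrist_force: [-0.5, -0.5, 0.6]
width: 0.0089
finger_force: 30.0
```

move_arm(steps=[0, 0, 0, 0, 0, 0.005, 0, 0, 0, 0, 0, 0, 0.0095, 0, 0, 0, 0, 0, 0, 0.0095, 0, 0, 0, 0, -0.005, -0.001, 0.0095, 0, 0, 0, 0, -0.012, -0.002, 0.0095, 0, 0, 0, 0, -0.02, -0.0035, 0.0095, 0, 0, 0, 0, -0.03, -0.005, 0.0095, 0, 0, 0, 0, -0.045, -0.008, 0.0095, 0, 0, 0, 0, -0.07, -0.0125, 0.0095, 0, 0, 0, 0, -0.1, -0.018, 0.0095, 0, 0, 0, 0, -0.1, -0.018, 0.0095, 0])

```text
time: 6.5
tool_pos: [0.4684, 0.3772, 0.1705]
ee_rot: [3.141, 0.732, -2.962]
wrist_force: [-0.5, 0.6, -0.1]
width: 0.0087
finger_force: 30.0
```

```bash
cat >> h.py <<'E'
def hookfit(n='side'):
    """hook points in the tool frame"""
    p,c=near(n); return p,c[(abs(c[:,1])<.012)&(abs(c[:,0])<.075)&(c[:,2]>-.11)&(c[:,2]<.06)]
E
python3 - <<'E'
from h import *
np.set_printoptions(precision=4,suppress=True)
o=get_obs(); T=R.from_euler('xyz',o['ee_rot']).as_matrix(); print(o['tool_pos'],o['width'],o['wrist_force'],o['finger_force'])
for n in('side','top'):
    p,k=hookfit(n)
    w=k@T.T+o['tool_pos']
    e=np.array([.984,.178,0])
    gp=o['tool_pos']-.045*T[:,2]
    r=w-gp; r=r[(abs(r[:,2])<.07)&(abs(r@e)<.03)]
    for z in np.arange(-.06,.06,.01):
        s=r[(r[:,2]>=z)&(r[:,2]<z+.01)]; print(n,round(z,2),len(s),(np.median(s@e).round(4),np.median(s@np.array([-.178,.984,0])).round(4),s[:,2].min().round(4),s[:,2].max().round(4)) if len(s) else '')
    if n=='side': cv2.imwrite('pics/v3.png',cv2.resize(p[150:310,300:460],(600,600))[:,:,::-1])
E
```

```text
[0.4684 0.3772 0.1705] 0.00874685041467033 [-0.5096  0.6469 -0.0793] 29.994361102581024
side -0.06 2 (np.float64(-0.001), np.float64(0.0019), np.float64(-0.0544), np.float64(-0.0512))
side -0.05 5 (np.float64(-0.0031), np.float64(0.0016), np.float64(-0.0487), np.float64(-0.0408))
side -0.04 6 (np.float64(0.0134), np.float64(0.0009), np.float64(-0.04), np.float64(-0.0305))
side -0.03 9 (np.float64(0.0094), np.float64(0.0007), np.float64(-0.0292), np.float64(-0.0202))
side -0.02 10 (np.float64(0.0107), np.float64(-0.0007), np.float64(-0.0183), np.float64(-0.01))
side -0.01 43 (np.float64(0.0149), np.float64(-0.0006), np.float64(-0.0092), np.float64(-0.0001))
side 0.0 45 (np.float64(0.007), np.float64(0.0003), np.float64(0.0002), np.float64(0.0094))
side 0.01 49 (np.float64(0.0), np.float64(0.0009), np.float64(0.0101), np.float64(0.0196))
side 0.02 42 (np.float64(-0.0071), np.float64(-0.0011), np.float64(0.0201), np.float64(0.0299))
side 0.03 32 (np.float64(-0.0179), np.float64(0.0014), np.float64(0.0302), np.float64(0.0396))
side 0.04 33 (np.float64(-0.0249), np.float64(0.0004), np.flo
[... 310 characters left out ...]
37), np.float64(-0.0174), np.float64(-0.0116))
top -0.01 29 (np.float64(0.0166), np.float64(0.0037), np.float64(-0.0087), np.float64(-0.0004))
top 0.0 33 (np.float64(0.0082), np.float64(0.0046), np.float64(0.0008), np.float64(0.0097))
top 0.01 47 (np.float64(-0.0014), np.float64(0.0008), np.float64(0.0104), np.float64(0.02))
top 0.02 31 (np.float64(-0.0101), np.float64(0.0034), np.float64(0.02), np.float64(0.0294))
top 0.03 38 (np.float64(-0.0173), np.float64(0.0042), np.float64(0.0303), np.float64(0.0397))
top 0.04 28 (np.float64(-0.0221), np.float64(0.0003), np.float64(0.0401), np.float64(0.0493))
top 0.05 20 (np.float64(0.0013), np.float64(-0.0013), np.float64(0.0504), np.float64(0.0552))
```

View pics/v3.png

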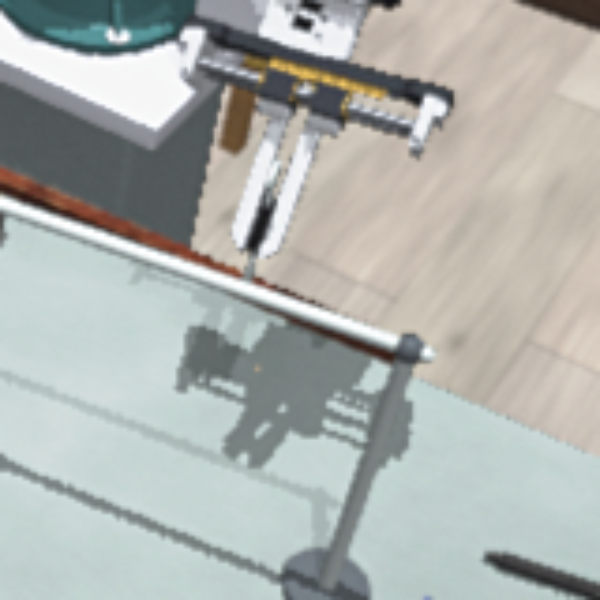

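The hook is off the bar, upright in the gripper, with its origin at the grasp point. I'll carry it in front of the rail to the block, taking out the 10° yaw on the way.

move_arm(steps=[0, 0, 0, 0, -0.02, 0.006, 0, 0, 0, -0.02, 0, -0.06, 0.006, 0, 0, 0, -0.04, 0, -0.105, 0.006, 0, 0, 0, -0.06, 0, -0.15, 0.006, 0, 0, 0, -0.08, 0, -0.195, 0.006, 0, 0, 0, -0.1, 0.001, -0.24, 0.006, 0, 0, 0, -0.12, 0.002, -0.285, 0.006, 0, 0, 0, -0.14, 0.003, -0.33, 0.006, 0, 0, 0, -0.16, 0.004, -0.375, 0.006, 0, 0, 0, -0.178, 0.0045, -0.42, 0.006, 0, 0, 0, -0.178, 0.0045, -0.465, 0.006, 0, 0, 0, -0.178, 0.0045, -0.5007, 0.006, 0])

```text
time: 7.8
tool_pos: [0.4758, -0.1273, 0.178]
ee_rot: [-3.139, 0.735, 3.139]
wrist_force: [0.9, 0.4, -0.5]
width: 0.0086
finger_force: 30.0
```

move_arm(steps=[0, 0, 0, 0, 0, 0, 0, 0, 0, 0, 0.02, 0, 0, 0, 0, 0, 0, 0.05, 0, 0, 0, 0, 0, 0, 0.08, 0, -0.006, 0, 0, 0, 0, 0.1, 0, -0.014, 0, 0, 0, 0, 0.1, 0, -0.02, 0, 0, 0, 0, 0.1, 0, -0.02, 0, 0, 0, 0, 0.1, 0, -0.02, 0])

```text
time: 8.6
tool_pos: [0.5756, -0.1227, 0.1568]
ee_rot: [3.141, 0.733, -3.141]
wrist_force: [-0.1, -0.5, -1.0]
width: 0.0085
finger_force: 30.0
```

```bash
cat > look.py <<'E'
from h import *
import sys
np.set_printoptions(precision=4,suppress=True)
o=get_obs(); T=R.from_euler('xyz',o['ee_rot']).as_matrix(); gp=o['tool_pos']-.045*T[:,2]
print('gp meas',gp,o['ee_rot'],o['wrist_force'],o['joint_positions'],o['time'],o['width'])
def report():
  for n in('side','top'):
    p,d=snapshot(n); c=cloud(n,d,np.ones(d.shape,bool))
    h=c[(abs(c[:,1]-gp[1])<.03)&(c[:,2]-gp[2]<-.025)&(c[:,2]-gp[2]>-.07)&(abs(c[:,0]-gp[0])<.018)]
    if len(h): print(n,'hooklow',len(h),np.percentile(h,[2,50,98],axis=0).ravel())
    t=c[(abs(c[:,1]-gp[1])<.01)&(c[:,2]-gp[2]>.03)&(c[:,2]-gp[2]<.07)&(abs(c[:,0]-gp[0])<.018)]
    if len(t): print(n,'hooktop',len(t),np.percentile(t,[2,50,98],axis=0).ravel())
    q=c[(abs(c[:,0]-.523)<.012)&(c[:,1]>-.18)&(c[:,1]<-.065)&(c[:,2]>.035)&(c[:,2]<.108)]
    if len(q): print(n,'plate',len(q),np.percentile(q,[1,50,99],axis=0).ravel())
  return p
E
python3 - <<'E'
from look import *
report()
p,d=save('side','s4.png'); p2,d2=save('wrist','w4.png')
cv2.imwrite('pics/v4.png',np.hstack([cv2.resize(p[120:240,150:270],(400,400),interpolation=2),cv2.resize(p2[60:300,130:370],(400,400))])[:,:,::-1])
for n,t in(('side','wide_plate_hole'),('side','hook_low'),('top','hook_low'),('wrist','hook_low'),('wrist','wide_plate_hole')):
    print(n,t,[(round(s['score'],2),np.round(s['uv'],1)) for s in spot_point(n,t)[:2]])
E
```

```text
gp meas [ 0.5455 -0.1228  0.1902] [ 3.1412  0.7326 -3.1415] [-0.1401 -0.4611 -0.9954] [-0.5257 -0.3345  1.9868  0.4509  0.8804 -2.2772] 8.6 0.008502224664434682
side hooklow 25 [ 0.5353 -0.124   0.1353  0.5537 -0.1207  0.1456  0.5594 -0.1176  0.1634]
side hooktop 25 [ 0.5298 -0.1278  0.2216  0.5398 -0.1207  0.2363  0.5586 -0.1144  0.245 ]
side plate 303 [ 0.5198 -0.1611  0.0358  0.5241 -0.1198  0.0706  0.5273 -0.0819  0.1031]
top hooktop 37 [ 0.5294 -0.1313  0.2215  0.5402 -0.122   0.2404  0.5587 -0.1146  0.2466]
top plate 15 [ 0.521  -0.1377  0.0354  0.5212 -0.1216  0.0616  0.5216 -0.1063  0.0643]
side wide_plate_hole [(0.71, array([208.9, 183.6]))]
side hook_low [(0.7, array([229.7, 269.4])), (0.61, array([199.8, 173.1]))]
top hook_low []
wrist hook_low [(0.94, array([249.7, 166.3]))]
wrist wide_plate_hole [(0.63, array([251.6,  87.2]))]
```

View pics/v4.png

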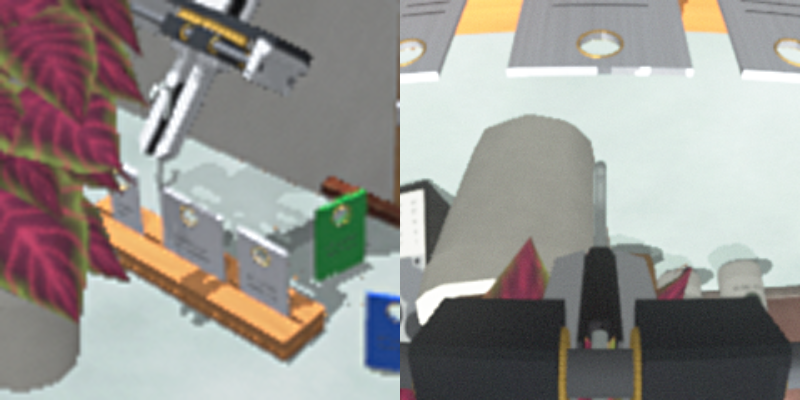

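The side view shows the hook just behind and above the middle (wide) plate, its shank at about (160,170) in the left crop. In the wrist view it lines up with that plate's hole (600,43). I'll descend behind the plate.

move_arm(steps=[0, 0, 0, 0, 0, -0.012, 0, 0, 0, 0, 0, 0, -0.025, 0, 0, 0, 0, 0, 0, -0.038, 0, 0, 0, 0, 0, 0, -0.05, 0, 0, 0, 0, 0, 0, -0.056, 0, 0, 0, 0, 0, 0, -0.056, 0, 0, 0, 0, 0, 0, -0.056, 0])

```text
time: 9.75
tool_pos: [0.5764, -0.1233, 0.1011]
ee_rot: [3.141, 0.733, 3.141]
wrist_force: [0.3, 0.5, -0.2]
width: 0.0093
finger_force: 30.0
```

```bash
python3 - <<'E'
from look import *
report()
p,d=save('side','s5.png'); p2,d2=save('wrist','w5.png'); m=camera_model('wrist')
c=wcloud(d2,np.ones(d2.shape,bool),m)
h=c[(abs(c[:,1]-gp[1])<.03)&(c[:,2]<.1)&(c[:,2]>.07)&(c[:,0]-gp[0]>-.018)&(c[:,0]-gp[0]<.02)]; print('wrist low',len(h),np.percentile(h,[2,50,98],axis=0).ravel() if len(h) else'')
q=c[(abs(c[:,0]-.522)<.008)&(abs(c[:,1]+.122)<.045)&(c[:,2]<.11)&(c[:,2]>.03)]; print('wrist plate',len(q),np.percentile(q,[1,50,99],axis=0).ravel())
cv2.imwrite('pics/v5.png',np.hstack([cv2.resize(p[140:220,160:240],(400,400),interpolation=2),cv2.resize(p2[0:240,130:370],(400,400))])[:,:,::-1])
E
```

```text
gp meas [ 0.5463 -0.1233  0.1346] [3.1413 0.7334 3.1412] [ 0.2741  0.5422 -0.1877] [-0.5259 -0.2794  2.0638  0.5082  0.7623 -2.3606] 9.75 0.009324505080567985
side hooklow 21 [ 0.5365 -0.1245  0.0804  0.5557 -0.1208  0.0914  0.5614 -0.1174  0.1068]
side hooktop 25 [ 0.53   -0.1231  0.1661  0.5424 -0.1206  0.1807  0.5591 -0.1141  0.1899]
side plate 242 [ 0.5202 -0.1564  0.0357  0.5241 -0.1103  0.0668  0.5274 -0.0823  0.1034]
top hooktop 35 [ 0.5293 -0.1316  0.1647  0.5412 -0.1223  0.1838  0.5585 -0.1145  0.1915]
top plate 28 [ 0.5219 -0.1162  0.0821  0.5238 -0.0994  0.1015  0.5251 -0.0844  0.1047]
wrist low 216 [ 0.5471 -0.1255  0.0819  0.5541 -0.1234  0.0876  0.5574 -0.1207  0.0991]
wrist plate 9333 [ 0.5187 -0.1612  0.0311  0.5199 -0.1228  0.0733  0.5236 -0.0848  0.1013]
```

View pics/v5.png

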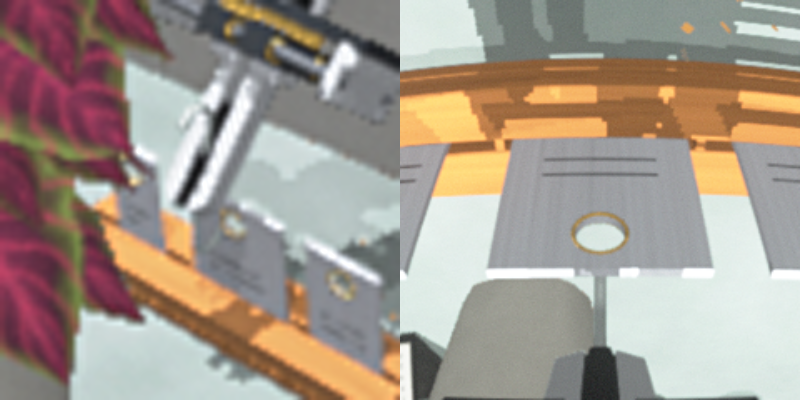

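Wrist view: the hook shank (600,310) lies behind the wide plate, directly in line with its hole (600,233). Heights match, so I'll pull it through towards the robot.

move_arm(steps=[0, 0, 0, -0.006, 0, 0, 0, 0, 0, 0, -0.012, 0, 0, 0, 0, 0, 0, -0.018, 0, 0, 0, 0, 0, 0, -0.0235, 0, 0, 0, 0, 0, 0, -0.0235, 0, 0, 0, 0, 0, 0, -0.0235, 0, 0, 0])

```text
time: 10.55
tool_pos: [0.5526, -0.1234, 0.1012]
ee_rot: [3.142, 0.734, 3.141]
wrist_force: [-0.2, 0.2, -1.0]
width: 0.0093
finger_force: 30.0
```

```bash
python3 - <<'E'
from look import *
report()
p2,d2=save('wrist','w6.png'); m=camera_model('wrist')
c=wcloud(d2,np.ones(d2.shape,bool),m)
h=c[(abs(c[:,1]-gp[1])<.007)&(c[:,2]<.1)&(c[:,2]>.07)&(c[:,0]<.517)&(c[:,0]>.49)]; print('wrist tip',len(h),np.percentile(h,[2,50,98],axis=0).ravel() if len(h) else'')
q=c[(abs(c[:,0]-.522)<.008)&(abs(c[:,1]+.122)<.045)&(c[:,2]<.11)&(c[:,2]>.03)]; print('wrist plate',len(q),np.percentile(q,[1,50,99],axis=0).ravel())
cv2.imwrite('pics/v6.png',cv2.resize(p2[80:240,170:330],(480,480))[:,:,::-1])
E
```

```text
gp meas [ 0.5225 -0.1234  0.1346] [3.1415 0.7336 3.141 ] [-0.2414  0.1705 -0.9617] [-0.563  -0.3405  2.107   0.5235  0.7954 -2.3927] 10.55 0.00929996723028223
side hooklow 126 [ 0.5206 -0.1516  0.0659  0.5243 -0.1204  0.0848  0.5351 -0.0952  0.1029]
side hooktop 27 [ 0.5062 -0.1327  0.165   0.5157 -0.1216  0.1784  0.5345 -0.1174  0.1888]
side plate 297 [ 0.5198 -0.1619  0.0363  0.524  -0.119   0.0705  0.5321 -0.0825  0.1034]
top hooklow 24 [ 0.521  -0.1126  0.0858  0.5222 -0.1036  0.1005  0.5249 -0.0935  0.1036]
top hooktop 35 [ 0.5058 -0.1311  0.1652  0.518  -0.1233  0.1827  0.5347 -0.1151  0.188 ]
top plate 69 [ 0.5209 -0.1616  0.0365  0.5221 -0.1013  0.0885  0.5254 -0.0844  0.1031]
wrist tip 67 [ 0.5094 -0.1251  0.0819  0.5112 -0.1225  0.0875  0.5137 -0.1206  0.0893]
wrist plate 8518 [ 0.5186 -0.1613  0.0313  0.5199 -0.1232  0.0722  0.528  -0.0849  0.1015]
```

View pics/v6.png

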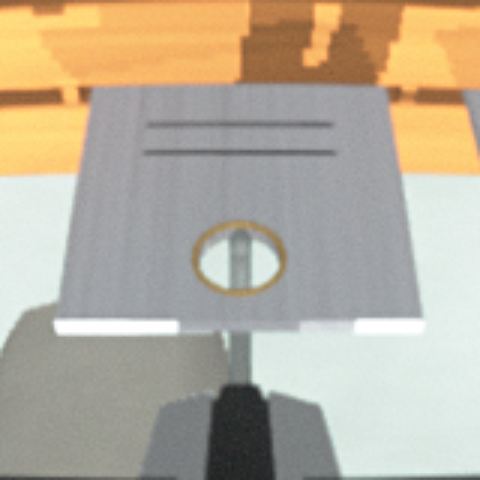

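The tip shows through the hole (240,255), in front of the plate. I'll lift slowly.

move_arm(steps=[0, 0, 0, 0, 0, 0.004, 0, 0, 0, 0, 0, 0, 0.008, 0, 0, 0, 0, 0, 0, 0.011, 0, 0, 0, 0, 0, 0, 0.014, 0, 0, 0, 0, 0, 0, 0.018, 0, 0, 0, 0, 0, 0, 0.023, 0, 0, 0, 0, 0, 0, 0.029, 0, 0, 0, 0, 0, 0, 0.036, 0, 0, 0, 0, 0, 0, 0.044, 0, 0, 0, 0, 0, 0, 0.053, 0, 0, 0, 0, 0, 0, 0.062, 0, 0, 0, 0, 0, 0, 0.07, 0])

```text
time: 11.9
tool_pos: [0.5529, -0.1234, 0.1723]
ee_rot: [-3.141, 0.734, -3.141]
wrist_force: [0.5, 0.0, -1.8]
width: 0.0084
finger_force: 30.0
```

move_arm(steps=[0, 0, 0, 0, 0, 0.008, 0, 0, 0, 0, 0, 0, 0.018, 0, 0, 0, 0, 0, 0, 0.03, 0, 0, 0, 0, 0, 0, 0.042, 0, 0, 0, 0, 0, 0, 0.05, 0, 0, 0, 0, 0, 0, 0.055, 0, 0, 0, 0, 0, 0, 0.055, 0, 0, 0, 0, 0, 0, 0.055, 0])

```text
time: 12.7
tool_pos: [0.5525, -0.1231, 0.2255]
ee_rot: [3.141, 0.732, 3.141]
wrist_force: [0.2, 0.0, -1.8]
width: 0.0088
finger_force: 30.0
```

```bash
python3 - <<'E'
from look import *
p,d=save('side','s7.png'); p2,d2=save('wrist','w7.png'); 
c=cloud('side',d,np.ones(d.shape,bool))
q=c[(abs(c[:,0]-.523)<.03)&(abs(c[:,1]+.122)<.06)&(c[:,2]>.11)&(c[:,2]<.215)]; print('plate',len(q),np.percentile(q,[1,50,99],axis=0).ravel())
b=c[(abs(c[:,0]-.523)<.012)&(c[:,1]>-.27)&(c[:,1]<.02)&(c[:,2]>.04)&(c[:,2]<.108)]; print(len(b),np.percentile(b[:,1],[1,25,50,75,99]))
cv2.imwrite('pics/v7.png',np.hstack([cv2.resize(p[100:220,150:270],(400,400),interpolation=2),cv2.resize(p2[60:300,130:370],(400,400))])[:,:,::-1])
E
```

```text
gp meas [ 0.5224 -0.1232  0.2589] [3.1408 0.7322 3.1411] [ 0.2022  0.0368 -1.771 ] [-0.5625 -0.4264  1.9103  0.4244  1.0488 -2.2306] 12.7 0.00884064755416772
plate 436 [ 0.517  -0.1601  0.1271  0.522  -0.1199  0.172   0.5271 -0.0826  0.2146]
323 [-0.2277 -0.1926 -0.0445 -0.0217 -0.0029]
```

View pics/v7.png

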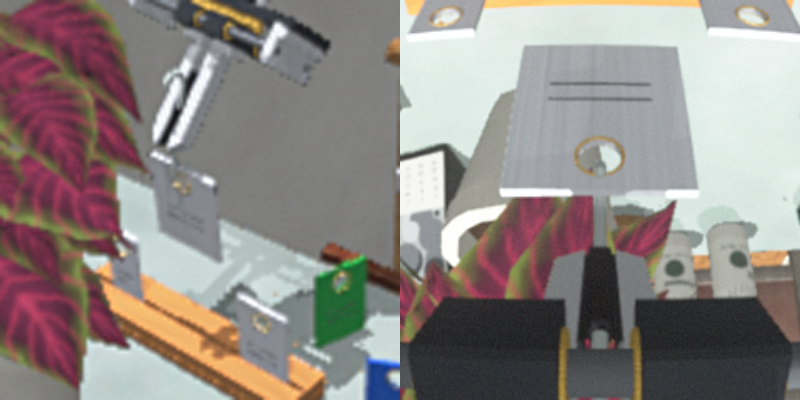

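The wide plate hangs on the hook (hole at 600,155 in the wrist crop), and the other two still stand in the block. I'll carry it back in front of the rail, smoothly.

move_arm(steps=[0, 0, 0.0014, -0.002, 0.004, 0, 0, 0, 0, 0.005, -0.006, 0.014, 0, 0, 0, 0, 0.011, -0.012, 0.031, 0, 0, 0, 0, 0.02, -0.02, 0.055, 0, 0, 0, 0, 0.03, -0.03, 0.083, 0, 0, 0, 0, 0.04, -0.04, 0.113, 0, 0, 0, 0, 0.051, -0.05, 0.143, 0, 0, 0, 0, 0.062, -0.059, 0.173, 0, 0, 0, 0, 0.072, -0.067, 0.203, 0, 0, 0, 0, 0.083, -0.074, 0.233, 0, 0, 0, 0, 0.094, -0.079, 0.263, 0, 0, 0, 0, 0.104, -0.081, 0.293, 0, 0])

```text
time: 14.0
tool_pos: [0.4703, 0.1717, 0.2263]
ee_rot: [3.139, 0.734, -3.038]
wrist_force: [0.7, -0.8, -1.4]
width: 0.009
finger_force: 30.0
```

move_arm(steps=[0, 0, 0.011, 0, 0.03, 0, 0, 0, 0, 0.021, 0, 0.059, 0, 0, 0, 0, 0.031, 0, 0.086, 0, 0, 0, 0, 0.04, 0, 0.111, 0, 0, 0, 0, 0.048, 0, 0.134, 0, 0, 0, 0, 0.055, 0, 0.154, 0, 0, 0, 0, 0.061, 0, 0.171, 0, 0, 0, 0, 0.066, 0, 0.185, 0, 0, 0, 0, 0.07, 0, 0.196, 0, 0, 0, 0, 0.0725, 0, 0.203, 0, 0, 0, 0, 0.0735, 0, 0.2065, 0, 0, 0, 0, 0.074, 0, 0.2077, 0, 0])

```text
time: 15.2
tool_pos: [0.4717, 0.3775, 0.226]
ee_rot: [3.141, 0.733, -2.964]
wrist_force: [-0.7, 0.7, -1.0]
width: 0.0089
finger_force: 30.0
```

move_arm(steps=[0, 0, 0, 0, 0, -0.005, 0, 0, 0, 0, 0, 0, -0.015, 0, 0, 0, 0, 0, 0, -0.027, 0, 0, 0, 0, 0, 0, -0.039, 0, 0, 0, 0, 0, 0, -0.049, 0, 0, 0, 0, 0, 0, -0.054, 0, 0, 0, 0, 0, 0, -0.055, 0, 0, 0, 0, 0, 0, -0.055, 0, 0, 0, 0, 0, 0, -0.055, 0, 0, 0, 0, 0, 0, -0.055, 0, 0, 0, 0, 0, 0, -0.055, 0, 0, 0, 0, 0, 0, -0.055, 0])

```text
time: 16.4
tool_pos: [0.4718, 0.3776, 0.1714]
ee_rot: [3.141, 0.734, -2.964]
wrist_force: [0.1, 0.6, -1.2]
width: 0.0088
finger_force: 30.0
```

```bash
python3 - <<'E'
from look import *
e=np.array([.9836,.1805,0]); f=np.array([-.1805,.9836,0])
for n in('side','top'):
    p,d=snapshot(n); c=cloud(n,d,np.ones(d.shape,bool)); r=c-gp
    X,Y,Z=r@e,r@f,r[:,2]
    for nm,k in (('top',(abs(Y)<.012)&(abs(X)<.018)&(Z>.045)&(Z<.07)),('tipfar',(abs(Y)<.008)&(X>.006)&(X<.02)&(Z>.03)&(Z<.07)),('plate',(abs(Y)<.05)&(abs(X)<.03)&(Z<-.06)&(Z>-.14)),('bar',(abs(Y)<.09)&(X>.08)&(X<.13)&(Z>.025)&(Z<.065))):
        if k.sum(): print(n,nm,k.sum(),'X',np.percentile(X[k],[2,50,98]),'Y',np.percentile(Y[k],[2,98]),'Z',np.percentile(Z[k],[2,50,98]))
E
```

```text
gp meas [0.4421 0.3722 0.2048] [ 3.1407  0.7336 -2.9642] [ 0.0611  0.5761 -1.2067] [ 0.8359 -0.2064  1.8607 -0.5313  0.9396 -0.7156] 16.4 0.008810411036103107
side top 16 X [-0.0062  0.0069  0.0129] Y [-0.0019  0.0032] Z [0.0459 0.0498 0.0559]
side tipfar 11 X [0.0068 0.0092 0.013 ] Y [-0.002   0.0027] Z [0.0432 0.0482 0.0553]
side plate 512 X [-0.004   0.0002  0.0041] Y [-0.0365  0.0387] Z [-0.132  -0.0996 -0.0682]
side bar 348 X [0.0993 0.1053 0.1091] Y [-0.0856  0.0862] Z [0.0315 0.038  0.0412]
top top 29 X [-0.01    0.0001  0.0131] Y [-0.003   0.0013] Z [0.0451 0.0514 0.0552]
top tipfar 10 X [0.0067 0.0101 0.0131] Y [-0.0026  0.0003] Z [0.045  0.0504 0.0522]
top plate 70 X [-0.005  -0.0032 -0.0006] Y [-0.04    0.0108] Z [-0.1306 -0.0961 -0.0628]
top bar 380 X [0.098  0.1021 0.1075] Y [-0.0862  0.086 ] Z [0.0342 0.0387 0.0419]
```

move_arm(steps=[0, 0, 0, 0.005, 0.001, 0.0005, 0, 0, 0, 0, 0.015, 0.003, 0.0005, 0, 0, 0, 0, 0.028, 0.005, 0.0005, 0, 0, 0, 0, 0.042, 0.0075, 0.0005, 0, 0, 0, 0, 0.055, 0.01, 0.0005, 0, 0, 0, 0, 0.067, 0.012, 0.0005, 0, 0, 0, 0, 0.077, 0.014, 0.0005, 0, 0, 0, 0, 0.085, 0.0155, 0.0005, 0, 0, 0, 0, 0.092, 0.0165, 0.0005, 0, 0, 0, 0, 0.097, 0.0175, 0.0005, 0, 0, 0, 0, 0.1, 0.018, 0.0005, 0, 0, 0, 0, 0.101, 0.018, 0.0005, 0])

```text
time: 17.7
tool_pos: [0.5728, 0.3955, 0.1715]
ee_rot: [3.141, 0.733, -2.964]
wrist_force: [0.7, -0.5, -1.5]
width: 0.0088
finger_force: 30.0
```

```bash
python3 - <<'E'
from look import *
e=np.array([.9836,.1805,0]); f=np.array([-.1805,.9836,0])
for n in('side','top'):
    p,d=save(n,n+'8.png'); c=cloud(n,d,np.ones(d.shape,bool)); r=c-gp
    X,Y,Z=r@e,r@f,r[:,2]
    for nm,k in (('hooktop',(abs(Y)<.008)&(abs(X)<.02)&(Z>.042)&(Z<.07)),('bar',(abs(Y)<.09)&(abs(Y)>.06)&(abs(X)<.03)&(Z>.02)&(Z<.065)),('plate',(abs(Y)<.05)&(abs(X)<.04)&(Z<-.06)&(Z>-.14))):
        if k.sum(): print(n,nm,k.sum(),'X',np.percentile(X[k],[2,50,98]),'Y',np.percentile(Y[k],[2,98]),'Z',np.percentile(Z[k],[2,50,98]))
E
```

```text
gp meas [0.5432 0.3902 0.2049] [ 3.1413  0.733  -2.9638] [ 0.6711 -0.545  -1.4696] [ 0.7042 -0.0253  1.6984 -0.4587  0.8612 -0.8519] 17.7 0.00877414571551382
side hooktop 20 X [-0.0067  0.0074  0.0128] Y [-0.0014  0.0028] Z [0.0442 0.0519 0.0539]
side bar 116 X [-0.0034  0.0027  0.0064] Y [-0.0881  0.0888] Z [0.0313 0.038  0.041 ]
side plate 616 X [-0.0022  0.0011  0.0046] Y [-0.0369  0.0384] Z [-0.1323 -0.0957 -0.0614]
top hooktop 32 X [-0.011  -0.0012  0.0126] Y [-0.0035  0.0013] Z [0.0434 0.0511 0.0554]
top bar 125 X [-0.0046 -0.0006  0.0045] Y [-0.0878  0.0887] Z [0.0338 0.039  0.0413]
top plate 64 X [-0.004  -0.0023  0.    ] Y [-0.0391  0.0165] Z [-0.1287 -0.0899 -0.062 ]
```

move_arm(steps=[0, 0, 0, 0, 0, -0.003, 0, 0, 0, 0, 0, 0, -0.006, 0, 0, 0, 0, 0, 0, -0.008, 0, 0, 0, 0, 0, 0, -0.009, 0, 0, 0, 0, 0, 0, -0.0095, 0, 0, 0, 0, 0, 0, -0.0095, 0, 0, 0, 0, 0, 0, -0.0095, 0])

```text
time: 18.5
tool_pos: [0.5727, 0.3955, 0.1621]
ee_rot: [3.141, 0.733, -2.964]
wrist_force: [-0.5, 0.3, -1.2]
width: 0.0089
finger_force: 30.0
```

```bash
cat > rail.py <<'E'
from look import *
e=np.array([.9836,.1805,0]); f=np.array([-.1805,.9836,0]); g0=np.array([.5435,.3905,.195])
def rr():
  for n in('side','top'):
    p,d=snapshot(n); c=cloud(n,d,np.ones(d.shape,bool)); r=c-g0
    X,Y,Z=r@e,r@f,r[:,2]
    for nm,k in (('hooktop',(abs(Y)<.008)&(abs(X)<.02)&(Z>.052)&(Z<.08)),('bar',(abs(Y)<.09)&(abs(Y)>.06)&(abs(X)<.03)&(Z>.035)&(Z<.07)),('plate',(abs(Y)<.05)&(abs(X)<.04)&(Z<-.06)&(Z>-.15))):
        if k.sum(): print(n,nm,k.sum(),'X',np.percentile(X[k],[2,50,98]),'Y',np.percentile(Y[k],[2,98]),'Z',np.percentile(Z[k],[2,50,98]))
    if n=='side': q=p
  return q
E
python3 -c "from rail import *; rr()"
```

```text
gp meas [0.5431 0.3902 0.1956] [ 3.1412  0.7332 -2.9639] [-0.5394  0.3484 -1.2192] [ 0.7043 -0.0188  1.7114 -0.4665  0.8436 -0.8401] 18.5 0.008916685482862504
side hooktop 10 X [-0.0046  0.0026  0.0088] Y [-0.0021  0.0022] Z [0.0526 0.0541 0.0556]
side bar 117 X [-0.0045  0.0026  0.0059] Y [-0.0887  0.0885] Z [0.0418 0.0479 0.0522]
side plate 583 X [-0.0041 -0.0005  0.003 ] Y [-0.0364  0.0384] Z [-0.1319 -0.0957 -0.062 ]
top hooktop 9 X [-0.0059  0.0014  0.0103] Y [-0.0033 -0.0006] Z [0.0525 0.0542 0.0564]
top bar 129 X [-0.0053 -0.0009  0.0043] Y [-0.0882  0.089 ] Z [0.0443 0.0483 0.0525]
top plate 63 X [-0.0057 -0.0032 -0.0015] Y [-0.039  0.014] Z [-0.126 -0.087 -0.061]
```

move_arm(steps=[0, 0, 0, 0, 0, -0.0005, 0, 0, 0, 0, 0, 0, -0.0005, 0, 0, 0, 0, 0, 0, -0.0005, 0])

```text
time: 18.9
tool_pos: [0.5728, 0.3956, 0.1619]
ee_rot: [3.141, 0.734, -2.964]
wrist_force: [-0.6, -0.0, -0.4]
width: 0.0091
finger_force: 30.0
```

move_arm(steps=[0, 0, 0, 0, 0, -0.0005, 0, 0, 0, 0, 0, 0, -0.0005, 0, 0, 0, 0, 0, 0, -0.0005, 0])

```text
time: 19.2
tool_pos: [0.573, 0.3957, 0.1618]
ee_rot: [3.141, 0.734, -2.964]
wrist_force: [-0.3, -0.8, 1.6]
width: 0.0086
finger_force: 30.0
```

move_arm(steps=[0, 0, 0, 0, 0, -0.0005, 0, 0, 0, 0, 0, 0, -0.0005, 0, 0, 0, 0, 0, 0, -0.0005, 0])

```text
time: 19.5
tool_pos: [0.5731, 0.3957, 0.1617]
ee_rot: [3.141, 0.735, -2.964]
wrist_force: [-2.8, -1.5, 3.8]
width: 0.0088
finger_force: 30.0
```

move_arm(steps=[0, 0, 0, 0, 0, 0.0007, 0, 0, 0, 0, 0, 0, 0.0007, 0, 0, 0, 0, 0, 0, 0.0007, 0, 0, 0, 0, 0, 0, 0.0007, 0, 0, 0, 0, 0, 0, 0.0007, 0, 0, 0, 0, 0, 0, 0.0007, 0.11, 0, 0, 0, 0, 0, 0.0007, 0.14, 0, 0, 0, 0, 0, 0.0007, 0.2, 0, 0, 0, 0, 0, 0.0007, 0.28, 0, 0, 0, 0, 0, 0.0007, 0.35, 0, 0, 0, 0, 0, 0.0007, 0.4, 0, 0, 0, 0, 0, 0.0007, 0.4])

```text
time: 20.7
tool_pos: [0.5727, 0.3955, 0.1612]
ee_rot: [3.141, 0.733, -2.964]
wrist_force: [0.4, 0.1, -0.2]
width: 0.0374
finger_force: 0.0
```

```bash
python3 - <<'E'
from rail import *
p=rr()
p2,_=snapshot('wrist')
cv2.imwrite('pics/v8.png',np.hstack([cv2.resize(p[180:300,300:420],(400,400),interpolation=2),cv2.resize(p2[60:300,130:370],(400,400))])[:,:,::-1])
E
```

```text
gp meas [0.5431 0.3901 0.1946] [ 3.1413  0.7331 -2.9639] [ 0.3758  0.1435 -0.2258] [ 0.7043 -0.0182  1.7125 -0.4672  0.8421 -0.839 ] 20.7 0.03739440648941471
side hooktop 10 X [-0.0059  0.002   0.009 ] Y [-0.002   0.0022] Z [0.0523 0.0534 0.0561]
side bar 116 X [-0.0049  0.0028  0.007 ] Y [-0.0884  0.0884] Z [0.0419 0.0481 0.0515]
side plate 579 X [-0.006  -0.002   0.0018] Y [-0.037   0.0385] Z [-0.1315 -0.0956 -0.0613]
top hooktop 10 X [-0.0063 -0.0001  0.0065] Y [-0.0028 -0.0002] Z [0.0521 0.0535 0.0546]
top bar 125 X [-0.0048 -0.0011  0.0044] Y [-0.0881  0.088 ] Z [0.0437 0.0485 0.0521]
top plate 46 X [-0.0079 -0.005  -0.0016] Y [-0.0399  0.0386] Z [-0.1279 -0.0786 -0.0607]
```

View pics/v8.png

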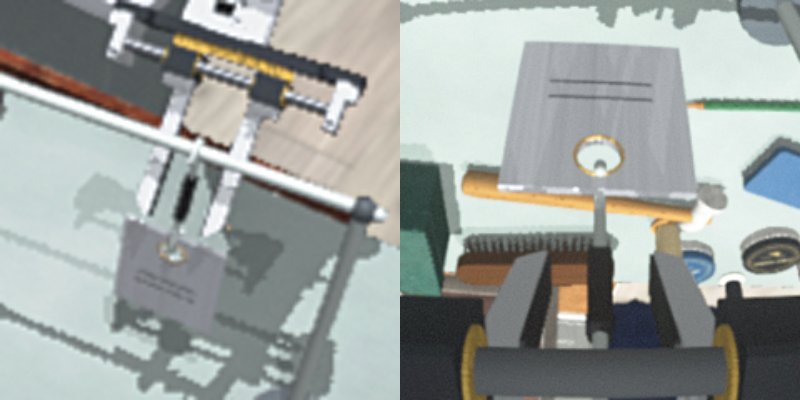

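The hook hangs on the bar with the plate on it, and the fingers are clear on both sides. I'll withdraw along the tool axis and let it settle.

move_arm(steps=[0, 0, 0, 0, 0, 0, 0.5, 0, 0, 0, -0.004, -0.0007, 0.0045, 0.5, 0, 0, 0, -0.013, -0.0023, 0.015, 0.5, 0, 0, 0, -0.026, -0.0047, 0.03, 0.5, 0, 0, 0, -0.04, -0.007, 0.045, 0.5, 0, 0, 0, -0.055, -0.01, 0.062, 0.5, 0, 0, 0, -0.07, -0.0125, 0.079, 0.5, 0, 0, 0, -0.085, -0.015, 0.096, 0.5, 0, 0, 0, -0.1, -0.018, 0.113, 0.5, 0, 0, 0, -0.11, -0.02, 0.124, 0.5, 0, 0, 0, -0.11, -0.02, 0.124, 0.5, 0, 0, 0, -0.11, -0.02, 0.124, 0.5])

```text
time: 22.05
tool_pos: [0.4625, 0.3756, 0.2853]
ee_rot: [3.141, 0.733, -2.964]
wrist_force: [-0.2, 0.6, -0.5]
width: 0.0468
finger_force: 0.0
```

move_arm(steps=[0, 0, 0, 0, 0, 0, 0.5, 0, 0, 0, 0, 0, 0, 0.5, 0, 0, 0, 0, 0, 0, 0.5, 0, 0, 0, 0, 0, 0, 0.5, 0, 0, 0, 0, 0, 0, 0.5, 0, 0, 0, 0, 0, 0, 0.5, 0, 0, 0, 0, 0, 0, 0.5, 0, 0, 0, 0, 0, 0, 0.5, 0, 0, 0, 0, 0, 0, 0.5, 0, 0, 0, 0, 0, 0, 0.5, 0, 0, 0, 0, 0, 0, 0.5, 0, 0, 0, 0, 0, 0, 0.5])

```text
time: 23.25
tool_pos: [0.4627, 0.3755, 0.2853]
ee_rot: [3.141, 0.733, -2.964]
wrist_force: [-0.5, -0.6, 0.3]
width: 0.0466
finger_force: 0.0
```

move_arm(steps=[0, 0, 0, 0, 0, 0, 0.5, 0, 0, 0, 0, 0, 0, 0.5, 0, 0, 0, 0, 0, 0, 0.5, 0, 0, 0, 0, 0, 0, 0.5, 0, 0, 0, 0, 0, 0, 0.5, 0, 0, 0, 0, 0, 0, 0.5, 0, 0, 0, 0, 0, 0, 0.5, 0, 0, 0, 0, 0, 0, 0.5, 0, 0, 0, 0, 0, 0, 0.5, 0, 0, 0, 0, 0, 0, 0.5, 0, 0, 0, 0, 0, 0, 0.5, 0, 0, 0, 0, 0, 0, 0.5])

```text
time: 24.45
tool_pos: [0.4627, 0.3755, 0.2852]
ee_rot: [3.141, 0.733, -2.964]
wrist_force: [0.1, -0.6, -0.1]
width: 0.0468
finger_force: 0.0
```

```bash
python3 - <<'E'
from rail import *
for i in range(5):
    p,d=snapshot('side'); c=cloud('side',d,np.ones(d.shape,bool)); r=c-g0; X,Y,Z=r@e,r@f,r[:,2]
    k=(abs(Y)<.05)&(abs(X)<.06)&(Z<-.06)&(Z>-.15); lo=k&(Z<-.11)
    print(get_obs()['time'],k.sum(),X[k].mean(),X[lo].mean(),Y[k].mean(),Z[k].min())
rr()
E
```

```text
gp meas [0.4331 0.3701 0.3187] [ 3.1412  0.7331 -2.9639] [ 0.1429 -0.6218 -0.1279] [ 0.8495 -0.267   1.6815 -0.4718  1.1571 -0.8348] 24.45 0.04678132877311144
24.5 580 -0.0019987393684777984 -0.003140743855453321 0.0008899773349794791 -0.13395627603539467
24.55 575 -0.002058941796652942 -0.003276586600335559 0.0011439467133047897 -0.13618842976284823
24.6 580 -0.001863279154695139 -0.002959090333545659 0.0008774107744584624 -0.13498101749079078
24.65 579 -0.002037131796854712 -0.003036954116733403 0.0011384143153048648 -0.1362202882560612
24.7 580 -0.0019481675193488562 -0.0029712716850785357 0.0009298600437876704 -0.13361991546204122
side hooktop 9 X [-0.0061  0.0017  0.0061] Y [-0.002   0.0027] Z [0.0521 0.053  0.0544]
side bar 117 X [-0.0039  0.0022  0.006 ] Y [-0.0883  0.0885] Z [0.0415 0.0478 0.0514]
side plate 582 X [-0.0059 -0.0019  0.0014] Y [-0.0368  0.0383] Z [-0.1323 -0.0955 -0.0616]
top hooktop 15 X [-0.0058  0.0017  0.0103] Y [-0.0042  0.0006] Z [0.052  0.053  0.0552]
top bar 128 X [-0.005  -0.001   0.0043] Y [-0.0883  0.0886] Z [0.0431 0.0486 0.0521]
top plate 185 X [-0.0076 -0.0049 -0.0019] Y [-0.04    0.0357] Z [-0.1312 -0.0944 -0.0612]
```

It is hanging still and the gripper is clear, so I'll hand in.

```bash
python3 -c "from bench import *; print(close_job())"
```

```text
the job is handed in; nothing more can be done
None
```

The S-hook with the widest plate is back on the rail between the posts, hanging freely and still. The other two plates stayed standing in the block, nothing else was touched, and I handed the job in at about 25 s.

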